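Hold the tapered shim snug in the glue-up jig

TASK

Lift the tapered steel shim out of its wooden block by the handle and slide it, point down, squarely between the two sprung boards of the glue-up jig until it drags snugly between both (about 5 newtons of drag), then stay there: finish while still gripping the shim at that depth. Be gentle, never force the shim against the jig or ram it down to the jig's base, and leave everything else on the table where it is.

Things in the scene. Friction and masses are not known exactly. Their poses are not given: they have to be found in the camera images.
- shim: Steel blade 40 mm wide (x), 90 mm long, tapering in thickness (y) from 3 mm at the lower tip to 12 mm at the dark wooden handle on top. Handle 56 (x) by 22 (y) by 60 mm tall, from z = 90 to 150 mm: grip it across the 22 mm with 20 to 40 N. Hangs upright in the wooden block. Origin: centre of the lower tip; z up to the handle. 0.1 to 0.16 kg.
- block: Light wooden block fixed to the table, 85 (x) by 65 (y) by 100 mm tall, with an upright slot 46 by 16 mm in which the shim hangs, its handle resting on the block's top, its tip 10 mm above the table. Origin: centre of the underside.
- jig: Glue-up jig, fixed: wooden base board 120 (x) by 175 (y) by 18 mm, two end posts 80 mm high and between them two facing upright sprung boards. The slot between the boards runs along the jig's x, 4.5 to 7.5 mm wide (differs each time), with a flared mouth; below it the base board lies 87 mm under the boards' origins. Origin: underside, near its middle.
- cheek_a: Upright plywood board of the jig on its -y side, 90 (x) by 14 by 72 mm tall. Origin: on its inner face (looks to +y), mid-length, at the top of the straight face, 105 mm above the table; above it an aluminium lip flares outward, 15 mm higher and 10 mm out. Axes: x along the slot, y across, z up. Yields to -y on a spring: starts at 1 N, then 1 mm per 2 N, at most 12 mm.
- cheek_b: The facing board, mirror image, inner face looking to -y; origin at the same point of its own inner face, axes parallel to the first board's; yields to +y likewise. The slot's middle is half way between the two origins. Every 10 mm that the shim goes deeper past touching both pushes each board back 0.5 mm; snug is roughly 10 to 40 mm past that touch.
- brush_pot: Bystander, to be left alone: white brush pot with four brushes, 80 mm wide, 170 mm tall with the brushes; origin at the centre of its underside.
- mug: Bystander, to be left alone: white mug 80 mm wide, 90 mm tall; origin at the centre of its underside.
- jar_a: Bystander, to be left alone: blue paint bottle 60 mm wide, 130 mm tall; origin at the centre of its underside.
- jar_b: Bystander, to be left alone: small red paint jar 60 mm wide, 85 mm tall; origin at the centre of its underside.
- bowl: Bystander, to be left alone: bowl of wooden sticks, 150 mm wide, about 75 mm tall; origin at the centre of its underside.
- slices: Bystander, to be left alone: pile of three wood slices, about 115 mm wide, 30 mm tall; origin at the centre of its underside.
- slice: Bystander, to be left alone: single wood slice 65 mm wide, 10 mm thick; origin at the centre of its underside.
- screwdriver: Bystander, to be left alone: screwdriver lying flat; origin under its middle.
Not all that is in view belongs to the job. Several things have the shape of the shim; the one meant has the colours described above. Leave any green or pink look-alike of the block alone.

How it is judged (in metres and radians):
On the way:
1. the shim is lifted clear out of its block in the gripper (height (world z) of shim above 0.105 m and contact force between the fingers and shim above 1 N and contact force between shim and block below 0.1 N), for 0.1 s.
At the end, for the whole second after the job is handed in: The shim is still gripped by the fingers and at rest, upright and parallel to the boards within 0.12 rad, its tip 12 to 84 mm below the boards' upper straight edges (not on the base) and within 30 mm of mid-length, with each board pressing on it with 1.3 to 9 N (contact force between the fingers and shim above 1.5 N and contact force between shim and cheek_a between 1.3 and 9 N and contact force between shim and cheek_b between 1.3 and 9 N and z of shim in the frame of cheek_a between -0.084 and -0.012 m and x of shim in the frame of cheek_a between -0.03 and 0.03 m and angle between the z axis of shim and the z axis of cheek_a, either way round below 0.12 rad and angle between the x axis of shim and the x axis of cheek_a, either way round below 0.12 rad and linear speed of shim below 0.01 m/s); the arm keeps its last pose, push and grip.
It fails at once if the shim is forced against a board or the jig (over 16 N) (contact force between shim and jig above 16 N or contact force between shim and cheek_b above 16 N).
It fails at once if a bystander is moved by more than 30 mm (distance of any of brush_pot, mug, jar_a, jar_b, bowl, slices, slice, screwdriver from where it was at the start of the episode above 0.03 m).
It also fails if it takes over 48 s, if anything falls off the work surface, if the arm or the gripper's body presses on something with over 40 N, if the wrist force passes 120 N, or if a joint passes its speed limit or range.

ROBOT

A 6-joint arm with a two-finger parallel gripper is mounted at the origin on the work surface. World frame = base frame: x ahead of the robot, y to its left, z up, the work surface at z = 0. Lengths are in mm, angles in rad, forces in N, time in s.
With the tool pointing down it reaches from about 250 to 800 mm from the base axis. Payload 8.5 kg.
Tool frame: the origin (TCP) lies midway between the tips of the shut fingers; the grasp point (between the pads) lies env.grasp_offset behind it (env.grasp_offset is the distance from the TCP to the grasp point, in mm); z points along the fingers, y is the line along which they close (so a half turn about z gives the same grasp; the last joint's range is limited). The gripper opens to 85 mm and grips with 20 to 120 N. Pads are 22 mm wide; open, the fingers measure 114 mm over their backs; the gripper's body (76 mm by 85 mm) begins 54 mm behind the grasp point. The pads swing forward as they close: fully open they stand 13 mm farther back than shut.
Start: joints at [-1.25, 0.238, -0.013, 1.319, 0, 1.571], TCP at [165.53, -498.175, 231.276] pointing down, gripper open.
Joint ranges: [-2.66, 2.66], [-1.03, 1.9], [-1.14, 1.46], [-1.82, 2.27], [-1.45, 1.34], [-3.14, 3.14]. Speed limits (rad/s): [2.22, 2.22, 2.79, 3.14, 3.14, 3.14].

INTERFACE

Orientations are given as a unit quaternion [x, y, z, w].
In Python, from rig import env, hand, planner, state, viewer, models gives the robot as it stands. Calls block until the motion is done:
- env.move_pose(position, orientation): joint-space move of the TCP to a pose.
- env.move_linear(position, rot=None, max_speed=150, threshold=None): straight line of the TCP; rot=None keeps the orientation; max_speed is the mean speed in mm/s. With threshold (N) it stops when the force on the tool has changed by that much, and returns True; else False.
- env.goto_joints(angles): joint-space move.
- hand.ungrasp() and hand.gripper_close(squeeze=None): open the fingers fully, or close them until they stop; squeeze is the grip in N (None keeps the last).
- env.hold(seconds).
- planner.inverse_kinematics(position, orientation): joint angles nearest the present ones, or None.
- state(): the state.
- viewer.read_camera(name): name is "scene" or "top"; returns the picture (420x560x3 uint8, blue, green, red); there is no depth.
- viewer.camera_model(name): a dict with "vertical_fov" (degrees; the focal length in pixels is half the picture's height over the tangent of half this angle, whatever the lens; pixels are square), "cx", "cy" (the principal point, pixels), "D" ([k1, k2, p1, p2, k3] as OpenCV has them; the pictures are not rectified), "view" (4x4, takes a point from world to camera coordinates). Camera axes: x right, y up, looking along -z (the intrinsics and any distortion apply to the point x, -y, -z); pixel columns grow to the right and rows downward; lengths in mm; the calibration is good to about 2 mm. A picture is of the moment at which its call begins. camera_model takes no time and is no camera call.
A pose or a line that the arm cannot do raises env.MotionError and nothing moves.
- env.close_job(): hands the job in; it is judged then, once.
Trained networks look in the newest picture that a camera, given by its name, has taken for a name from the list of things; names that differ only in an ending like _2 or _b are one class to them, and where a whole thing is asked for, a point or a joint stands for the part that bears it (a point fixed in the world has none). Each returns a list of dicts, best first, with "confidence" (0 to 1); they miss things now and then, are a little off and sometimes report something else, mostly with a low value. They report only what shows in the picture. A call takes as long as a camera call. They do not tell look-alikes from the thing itself.
- models.recognise(camera, target): "xy" ([column, row] as shares, 0 to 1, of the picture: columns of its width, rows of its height, amid what is visible of it).
The state is a dict: "time_s": time; "joints": joint angles; "qd": joint speeds; "tau": joint torques, N m; "tcp_pos": TCP position; "orientation": TCP orientation; "ft_force": force on the tool from outside, world axes, zero at the start; "ft_torque": the same for the moment, N m; "grip_width": finger opening in mm; "finger_force": force on a finger pad.
Only numpy, scipy, OpenCV 4.12 (cv2) and the standard library are available. Lean on these libraries where they do the work, as an engineer would, in place of code of your own. Each camera call takes 0.05 s, during which the arm holds its last target. There are 200 camera calls.

## Working session

There is one attempt and no reset: what is moved stays moved. The work goes in short steps, each a Python script; the robot and the scene stay as the last script left them, time stands still between calls to the robot, and variables do not carry over. Pictures are saved under pics/ and viewed, at most 10 in all, crops included, and the job is handed in when it is done.

```bash
ls; mkdir -p pics
python3 - <<'E'
from rig import env,hand,planner,state,viewer,models
import cv2,json
for c in("scene","top"):
    im=viewer.read_camera(c); cv2.imwrite(f"pics/{c}0.png",im)
    m=viewer.camera_model(c); print(c,m)
    for t in("shim","block","jig","cheek_a"):
        print(t,[( [round(d["xy"][0]*560),round(d["xy"][1]*420)],round(d["confidence"],2)) for d in models.recognise(c,t)])
s=state();print(env.grasp_offset,s["time_s"],s["orientation"],s["ft_force"],s["grip_width"])
E
```

```text
pics
scene {'vertical_fov': 53.828406494243374, 'cx': 277.7864956841771, 'cy': 211.29564635843693, 'D': array([-0.03278098,  0.        ,  0.        ,  0.        ,  0.        ]), 'view': array([[-6.27167444e-01,  7.78599401e-01,  2.10705849e-02,
         3.43482419e+02],
       [-4.89641012e-01, -4.15159094e-01,  7.66742855e-01,
         2.02977578e+02],
       [ 6.05733173e-01,  4.70559134e-01,  6.41608467e-01,
        -1.64280577e+03],
       [ 0.00000000e+00,  0.00000000e+00,  0.00000000e+00,
         1.00000000e+00]])}
shim [([145, 181], 0.96), ([163, 165], 0.88), ([190, 166], 0.76)]
block [([193, 154], 0.86), ([274, 166], 0.75), ([188, 190], 0.71)]
jig [([302, 264], 0.67)]
cheek_a [([302, 237], 0.61), ([312, 245], 0.59)]
top {'vertical_fov': 48.42522970737233, 'cx': 274.0388521852447, 'cy': 210.77549920811447, 'D': array([-0.04977266,  0.        ,  0.        ,  0.        ,  0.        ]), 'view': array([[-4.66783447e-03, -9.99964220e-01,  7.05482866e-03,
         2.06484051e+00],
       [ 9.96783096e-01, -4.08828113e-03,  8.00421486e-02,
        -5.31680371e+02],
       [-8.00104425e-02,  7.40575745e-03,  9.96766514e-01,
        -1.26877441e+03],
       [ 0.00000000e+00,  0.00000000e+00,  0.00000000e+00,
         1.00000000e+00]])}
shim [([437, 134], 0.8), ([447, 172], 0.75), ([404, 175], 0.7)]
block [([351, 290], 0.75), ([438, 219], 0.73), ([388, 183], 0.66)]
jig [([228, 190], 0.8)]
cheek_a [([222, 185], 0.88), ([213, 181], 0.53)]
18.700000000000003 0.5 [ 9.87165079e-01  1.59703173e-01 -1.90499615e-05 -4.92589626e-05] [ 0.26169774 -0.02732266 -0.30356628] 85.29230911409142
```

View pics/scene0.png

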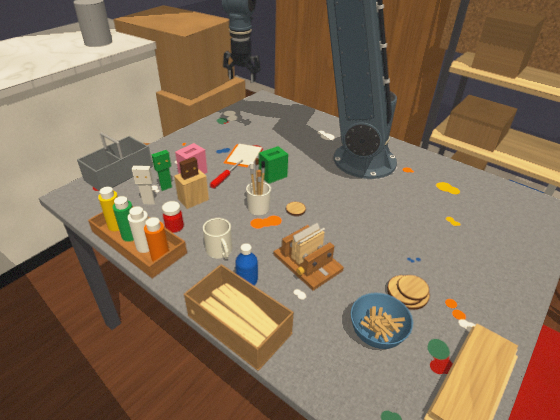

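View pics/top0.png

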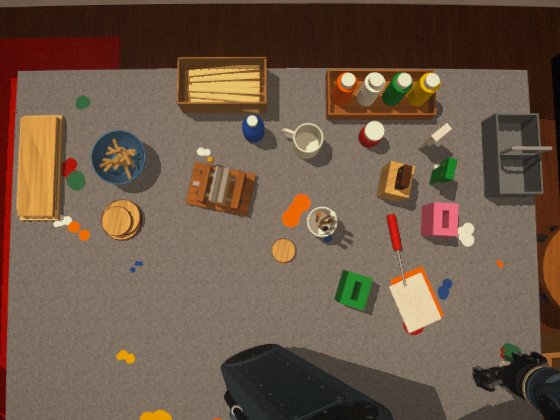

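The target is the dark-handled shim in the light wooden block, at scene (189,168) and top (404,178). The green and white ones are look-alikes. The jig is at scene (308,253) and top (221,188). I'll zoom in on both for corner pixels.

Run:
```python
import cv2,numpy as np
s=cv2.imread("pics/scene0.png");t=cv2.imread("pics/top0.png")
def crop(im,x,y,w,h,k):
    c=cv2.resize(im[y:y+h,x:x+w],None,fx=k,fy=k,interpolation=cv2.INTER_CUBIC)
    c=cv2.convertScaleAbs(c,alpha=1.4,beta=15)
    for i in range(0,w,10):
        cv2.line(c,(i*k,0),(i*k,6 if i%50 else 14),(0,255,255),1); cv2.putText(c,str(x+i),(i*k,24),0,.32,(0,255,255),1) if i%20==0 else 0
    for j in range(0,h,10):
        cv2.line(c,(0,j*k),(6,j*k),(0,255,255),1); cv2.putText(c,str(y+j),(8,j*k+4),0,.32,(0,255,255),1) if j%20==0 else 0
    return c
a=np.hstack([crop(s,170,145,50,70,8),crop(t,375,155,50,70,8)])
b=np.hstack([crop(s,270,218,80,70,5),crop(t,182,155,80,70,5)])
cv2.imwrite("pics/cs.png",a);cv2.imwrite("pics/cj.png",b);print(a.shape,b.shape)
```

```text
(560, 800, 3) (350, 800, 3)
```

View pics/cs.png

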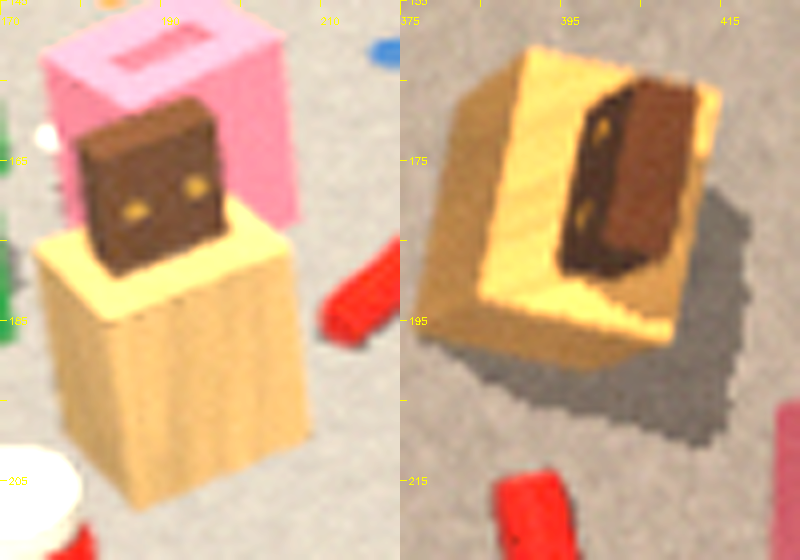

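View pics/cj.png

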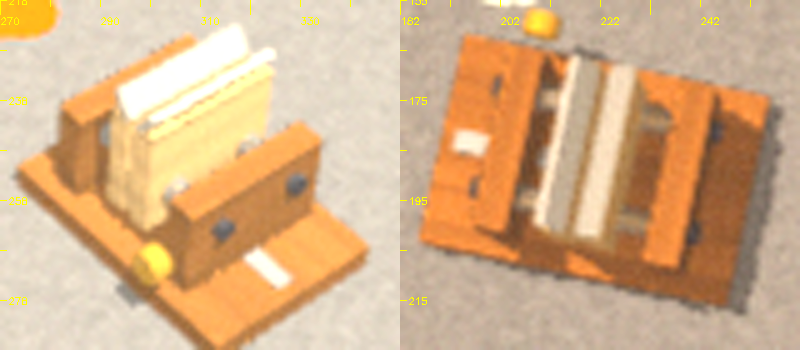

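The shim handle top corners, block top corners, jig base corners and lip edges all show in both views. I'll triangulate them.

```bash
cat > h.py <<'E'
import numpy as np,cv2
from rig import viewer
from scipy.optimize import least_squares
SZ=(560,420)
def cam(c):
    m=viewer.camera_model(c);f=210/np.tan(np.radians(m["vertical_fov"])/2)
    K=np.array([[f,0,m["cx"]],[0,f,m["cy"]],[0,0,1]]);V=np.diag([1,-1,-1,1])@m["view"];return K,np.array(m["D"]),V
C={c:cam(c) for c in("scene","top")}
def proj(c,P):
    K,D,V=C[c];return cv2.projectPoints(np.array(P,float).reshape(-1,1,3),cv2.Rodrigues(V[:3,:3])[0],V[:3,3],K,D)[0][:,0]
def tri(ps,pt):
    u=[cv2.undistortPoints(np.array(p,float).reshape(-1,1,2),C[c][0],C[c][1])[:,0].T for c,p in(("scene",ps),("top",pt))]
    X=cv2.triangulatePoints(C["scene"][2][:3],C["top"][2][:3],*u);return (X[:3]/X[3]).T
def onz(c,p,z):
    K,D,V=C[c];u=cv2.undistortPoints(np.array(p,float).reshape(-1,1,2),K,D)[:,0]
    R=V[:3,:3].T;o=-R@V[:3,3];d=np.c_[u,np.ones(len(u))]@R.T;return o+d*((z-o[2])/d[:,2])[:,None]
E
cat > m.py <<'E'
from h import *
np.set_printoptions(precision=1,suppress=True)
S=lambda a:np.array(a)/8+[170,145]-.5; T=lambda a:np.array(a)/8+[375,155]-.5
SJ=lambda a:np.array(a)/5+[270,218]-.5; TJ=lambda a:np.array(a)/5+[182,155]-.5
def rep(n,ps,pt,z):
    X=tri(ps,pt);print(n,"\n",X,"mean",X.mean(0));a,b=onz("scene",ps,z),onz("top",pt,z)
    print(" at z",z,"scene",a[:,:2].ravel(),"top",b[:,:2].ravel(),"means",a.mean(0)[:2],b.mean(0)[:2]);return X,a,b
ang=lambda p,q:np.degrees(np.arctan2(*(p-q)[:2][::-1]))
for r in [rep("handle",S([(88,158),(220,118),(203,97),(78,133)]),T([(240,78),(205,245),(268,255),(297,85)]),160)]:
    for X in r:print("yaw",ang(X[0],X[1]),ang(X[3],X[2]),np.linalg.norm((X[0]-X[1])[:2]),np.linalg.norm((X[0]-X[3])[:2]))
for r in [rep("block",S([(35,245),(107,320),(292,243)]),T([(322,95),(130,45),(80,300)]),100)]:
    for X in r:print("yaw",ang(X[1],X[2]),ang(X[1],X[0])-90,"c",(X[0]+X[2])/2)
for r in [rep("base",SJ([(18,175),(218,348),(368,248)]),TJ([(372,95),(65,35),(20,243)]),18)]:
    for X in r:print("yaw",ang(X[1],X[2]),ang(X[1],X[0])-90,"c",(X[0]+X[2])/2)
for r in [rep("lips a+x,a-x,b+x,b-x",SJ([(118,92),(240,24),(143,127),(275,52)]),TJ([(237,65),(210,243),(175,55),(140,228)]),120)]:
    for X in r:print("yaw",ang(X[0],X[1]),ang(X[2],X[3]),"c",X.mean(0))
E
python3 m.py
```

```text
handle 
 [[ 636.9 -327.2  159. ]
 [ 582.8 -313.1  157.9]
 [ 578.2 -331.1  158.8]
 [ 632.1 -341.9  163. ]] mean [ 607.5 -328.3  159.7]
 at z 160 scene [ 638.2 -327.3  584.5 -309.2  578.3 -326.1  628.8 -344.1] top [ 635.9 -326.   583.3 -313.5  580.2 -333.2  633.7 -344. ] means [ 607.5 -326.7] [ 608.3 -329.2]
yaw -14.570506143965426 -11.338964439139524 55.882366524557064 15.436541651168357
yaw -18.572589194753355 -19.62376725840855 56.60948949276723 19.256539634914965
yaw -13.415551914510917 -11.370771565248416 54.068575980831014 18.077675502769345
block 
 [[ 640.6 -370.   100.2]
 [ 657.1 -306.5  101.2]
 [ 572.9 -287.7  102.4]] mean [ 623.5 -321.4  101.3]
 at z 100 scene [ 640.2 -369.5  655.8 -307.1  570.4 -290. ] top [ 641.1 -370.6  657.8 -307.4  573.4 -288.6] means [ 622.1 -322.2] [ 624.1 -322.2]
yaw -12.549850497374829 -14.526281198509835 c [ 606.7 -328.9  101.3]
yaw -11.328487444887607 -14.028610608349226 c [ 605.3 -329.8  100. ]
yaw -12.507436965201128 -14.770474438265737 c [ 607.3 -329.6  100. ]
base 
 [[636.6  51.4  10.6]
 [671.3 222.   15.8]
 [554.8 245.7  14.4]] mean [620.9 173.   13.6]
 at z 18 scene [641.5  57.4 672.8 223.1 558.1 246.9] top [636.4  49.8 671.1 221.4 554.3 245.3] means [624.1 175.8] [620.6 172.2]
yaw -11.503965524907304 -11.49297252609199 c [595.7 148.6  12.5]
yaw -11.724951804099206 -10.701510695899714 c [599.8 152.1  18. ]
yaw -11.546915024388078 -11.413105056241719 c [595.4 147.5  18. ]
lips a+x,a-x,b+x,b-x 
 [[635.  118.  117.5]
 [542.6 133.3 113.4]
 [643.3 146.7 114.7]
 [551.6 166.4 117.2]] mean [593.1 141.1 115.7]
 at z 120 scene [636.  121.4 547.  140.3 649.1 148.  553.8 168.7] top [635.8 116.  544.  129.4 641.2 147.9 551.8 165.2] means [596.5 144.6] [593.2 139.6]
yaw -9.417211489114038 -12.104458180682023 c [593.1 141.1 115.7]
yaw -12.017046531763757 -12.243544395961486 c [596.5 144.6 120. ]
yaw -8.337224283534189 -10.999771987000898 c [593.2 139.6 120. ]
```

```bash
cat >> h.py <<'E'
from rig import env,hand,planner,state,models
def q(deg):
    a=np.radians(deg)/2;return [np.cos(a),np.sin(a),0,0]
def pr(tag=""):
    s=state();print(tag,round(s["time_s"],2),np.round(s["tcp_pos"],1),"F",np.round(s["ft_force"],2),"M",np.round(s["ft_torque"],2),"w",round(s["grip_width"],1),"ff",np.round(s["finger_force"],1));return s
E
python3 - <<'E'
from h import *
env.move_pose([607,-329,235],q(-13.3));pr("above")
print(env.move_linear([607,-329,116],max_speed=100,threshold=8));pr("down")
hand.gripper_close(squeeze=30);s=pr("grip")
E
```

```text
above 2.23 [ 606.3 -329.8  235.2] F [-0.92  0.23  0.3 ] M [-0.04  0.01  0.04] w 85.3 ff 0.0
False
down 3.57 [ 607.4 -329.2  116.7] F [0.7  0.34 0.27] M [ 0.01  0.01 -0.  ] w 85.3 ff 0.0
grip 4.16 [ 607.1 -329.1  116.1] F [-0.19 -0.57  1.62] M [-0.05  0.05  0.04] w 21.9 ff 30.8
```

Run:
```python
from h import *
print(env.move_linear([607,-329,160],max_speed=60,threshold=12));pr()
env.move_linear([607,-329,262],max_speed=100);pr("up");env.hold(.3);pr()
# carry at tip height ~165-10
env.move_linear([595,142,262],rot=q(-11.5),max_speed=140);env.hold(.4);pr("above jig")
for c in("scene","top"):cv2.imwrite(f"pics/{c}1.png",viewer.read_camera(c))
s=cv2.imread("pics/scene1.png")[150:290,240:380];t=cv2.imread("pics/top1.png")[120:260,150:290]
cv2.imwrite("pics/m1.png",cv2.convertScaleAbs(cv2.resize(np.hstack([s,t]),(800,400),interpolation=cv2.INTER_CUBIC),alpha=1.4,beta=15))
```

```text
False
 5.04 [ 606.8 -328.9  159.6] F [ 0.08 -0.81 -1.76] M [-0.01  0.03  0.02] w 21.4 ff 30.5
up 6.21 [ 606.8 -328.9  261.2] F [-0.81  0.3  -2.03] M [ 0.03 -0.03 -0.02] w 21.7 ff 30.5
 6.51 [ 606.9 -329.   261.7] F [-0.57  0.11 -1.64] M [-0.01 -0.03 -0.02] w 22.0 ff 30.5Traceback (most recent call last):
  File "<stdin>", line 5, in <module>
rig.MotionError: the arm cannot follow that straight line within its joint ranges
```

Run:
```python
from h import *
for p,a in(([607,-329,312],-13.3),([650,-100,312],-12),([595,142,312],-11.5),([595,142,262],-11.5),([595,142,170],-11.5),([595,142,312],168.5)):
    j=planner.inverse_kinematics(p,q(a));print(p,a,None if j is None else np.round(j,2))
print(np.round(state()["joints"],2))
```

```text
[607, -329, 312] -13.3 [-0.5   0.55  0.68  1.7   0.    2.88]
[650, -100, 312] -12 [-0.15  0.48  0.56  1.65  0.   -3.08]
[595, 142, 312] -11.5 [ 0.23  0.39  0.41  1.59  0.   -2.71]
[595, 142, 262] -11.5 [ 0.23  0.39  0.28  1.46  0.   -2.71]
[595, 142, 170] -11.5 [ 0.23  0.41  0.08  1.24  0.   -2.71]
[595, 142, 312] 168.5 [0.23 0.39 0.41 1.59 0.   0.43]
[-0.5   0.54  0.53  1.56  0.    2.88]
```

Joint 6 would wrap past its range, so I'll place the shim with a half turn, which the goal allows.

Run:
```python
from h import *
env.move_linear([607,-329,315],max_speed=100)
env.move_pose([595,142,315],q(168.5));pr("jig high")
env.move_linear([595,142,255],max_speed=80);env.hold(.5);pr("above jig")
for c in("scene","top"):cv2.imwrite(f"pics/{c}1.png",viewer.read_camera(c))
s=cv2.imread("pics/scene1.png")[170:270,260:360];t=cv2.imread("pics/top1.png")[130:230,170:270]
cv2.imwrite("pics/m1.png",cv2.convertScaleAbs(cv2.resize(np.hstack([s,t]),(800,400),interpolation=cv2.INTER_CUBIC),alpha=1.4,beta=15))
```

```text
jig high 9.28 [595.1 141.6 314.9] F [-0.03 -0.15 -1.4 ] M [-0.02  0.   -0.08] w 21.4 ff 30.3
above jig 10.68 [595. 142. 255.] F [ 0.41 -0.1  -2.44] M [ 0.05 -0.01  0.03] w 21.9 ff 30.3
```

View pics/m1.png

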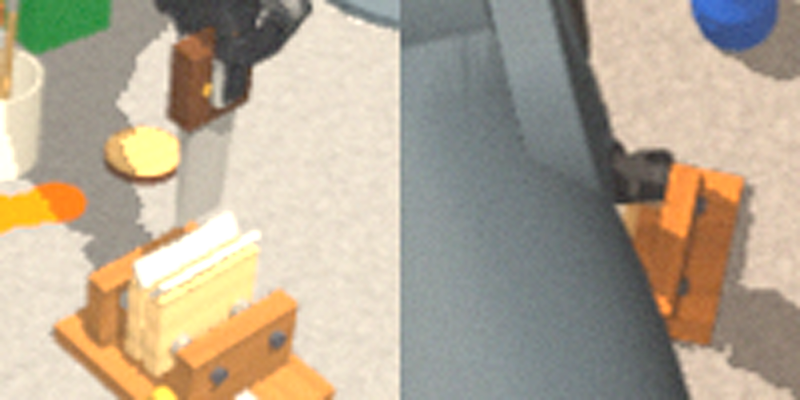

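The shim hangs upright in the gripper with its tip behind the near lip, at crop pixels about (177,226) to (222,210). The top view is blocked by the arm. I'll check where the tip projects compared with the lips.

```bash
python3 - <<'E'
from h import *
c,s=np.cos(np.radians(-11.5)),np.sin(np.radians(-11.5))
f=lambda P:(np.round((proj("scene",P)-[260,170]+.5)*4,0)).tolist()
o=np.array([595,142,0]);X=np.array([c,s,0]);Y=np.array([-s,c,0]);Z=np.array([0,0,1])
print("tip",f([o+X*a+149*Z for a in(20,-20)]))
for dy in(-3,0,3,6):
  print(dy,"lip a/b tops",f([o+Y*(dy+b)+X*a+120*Z for b in(-13,13) for a in(45,-45)]))
E
python3 - <<'E'
import cv2
s=cv2.imread("pics/scene1.png")[205:250,285:330]
cv2.imwrite("pics/m2.png",cv2.convertScaleAbs(cv2.resize(s,(585,585),interpolation=cv2.INTER_CUBIC),alpha=1.2))
E
```

```text
tip [[175.0, 228.0], [219.0, 204.0]]
-3 lip a/b tops [[130.0, 263.0], [226.0, 209.0], [155.0, 284.0], [251.0, 228.0]]
0 lip a/b tops [[133.0, 265.0], [229.0, 211.0], [158.0, 286.0], [254.0, 230.0]]
3 lip a/b tops [[136.0, 268.0], [231.0, 213.0], [161.0, 289.0], [257.0, 233.0]]
6 lip a/b tops [[139.0, 270.0], [234.0, 215.0], [164.0, 291.0], [260.0, 235.0]]
```

View pics/m2.png

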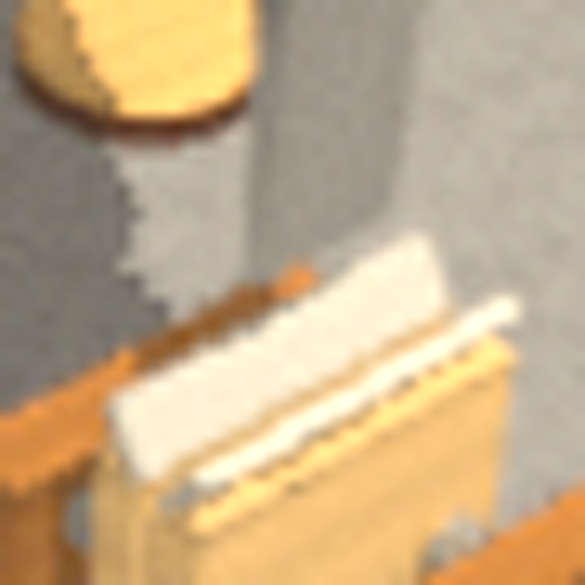

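The tip projects centrally between the lips, to within about 2 mm. I'll go down in guarded steps and watch the side force across the slot.

```bash
cat >> h.py <<'E'
c_,s_=np.cos(np.radians(-11.5)),np.sin(np.radians(-11.5))
X=np.array([c_,s_,0]);Y=np.array([-s_,c_,0]);Z=np.array([0,0,1.]);O=np.array([595,142,0.])
def avg(n=8):
    F=[];M=[]
    for _ in range(n):
        env.hold(.03);s=state();F.append(s["ft_force"]);M.append(s["ft_torque"])
    F=np.mean(F,0);return np.array([F@X,F@Y,F[2]]),s
def go(dy,tip,sp=25,th=4):
    p=O+Y*dy+Z*(tip+106);r=env.move_linear(p.tolist(),max_speed=sp,threshold=th);env.hold(.15);f,s=avg()
    t=np.array(s["tcp_pos"])-O;print("tip",tip,"hit",r,"act dy %.2f tip %.1f"%(t@Y,t[2]-106),"Fxyz",np.round(f,2),"t",round(s["time_s"],2));return f
E
python3 - <<'E'
from h import *
go(0.5,130,60)
for t in(115,105,97,90):
    f=go(0.5,t)
    if abs(f[1])>3 or f[2]>3:break
E
```

```text
tip 130 hit False act dy 0.53 tip 130.2 Fxyz [-0.23 -0.15 -1.31] t 11.67
tip 115 hit False act dy 0.50 tip 115.1 Fxyz [ 0.05  0.02 -1.29] t 12.83
tip 105 hit False act dy 0.50 tip 105.1 Fxyz [-0.1  -0.03 -1.42] t 13.8
tip 97 hit False act dy 0.53 tip 97.1 Fxyz [-0.05 -0.02 -1.74] t 14.68
tip 90 hit False act dy 0.48 tip 90.1 Fxyz [-0.07 -0.4  -1.46] t 15.53
```

Run:
```python
from h import *
dy=.5
for t in(84,78,72,66,60):
    f=go(dy,t)
    if abs(f[1])>2.5 or f[2]>4:break
```

```text
tip 84 hit False act dy 0.43 tip 84.0 Fxyz [ 0.   -1.12 -1.82] t 16.34
tip 78 hit False act dy 0.50 tip 77.9 Fxyz [ 0.54 -0.79 -2.93] t 17.15
tip 72 hit True act dy 0.23 tip 75.5 Fxyz [ 2.11 -0.02 -0.93] t 17.77
tip 66 hit False act dy 0.38 tip 65.9 Fxyz [-0.56 -0.43 -4.15] t 18.72
tip 60 hit True act dy 0.24 tip 63.5 Fxyz [2.63 0.57 1.02] t 19.34
```

Run:
```python
from h import *
for d in(0.5,-.3,-1.1,-.3,.5,1.3,.5):go(d,62,sp=10,th=None)
```

```text
tip 62 hit False act dy 0.44 tip 61.8 Fxyz [-0.01 -0.56  0.17] t 20.05
tip 62 hit False act dy -0.26 tip 61.9 Fxyz [-0.97  1.89 -2.73] t 20.72
tip 62 hit False act dy -0.99 tip 62.0 Fxyz [-1.31  4.18 -4.44] t 21.38
tip 62 hit False act dy -0.37 tip 62.0 Fxyz [-1.71  2.37 -3.74] t 22.05
tip 62 hit False act dy 0.37 tip 62.0 Fxyz [-1.7   0.24 -3.18] t 22.72
tip 62 hit False act dy 1.17 tip 62.0 Fxyz [-2.05 -2.16 -2.02] t 23.38
tip 62 hit False act dy 0.58 tip 62.0 Fxyz [-2.38 -0.92 -2.48] t 24.05
```

Run:
```python
from h import *
go(.35,57,sp=10,th=8);env.hold(.5);go(.35,57,sp=10,th=None);s=pr()
print(np.round(s["orientation"],3))
cv2.imwrite("pics/e.png",viewer.read_camera("scene")[150:300,230:430].repeat(4,0).repeat(4,1))
```

```text
tip 57 hit False act dy 0.41 tip 57.0 Fxyz [ 3.03 -0.29  1.77] t 25.12
tip 57 hit False act dy 0.35 tip 57.0 Fxyz [ 4.3  -0.22  0.7 ] t 26.28
 26.28 [595.1 142.3 163. ] F [ 4.41 -0.97  0.27] M [-0.21 -1.1  -0.15] w 21.2 ff 30.7
[ 0.1    0.995 -0.001 -0.002]
```

View pics/e.png

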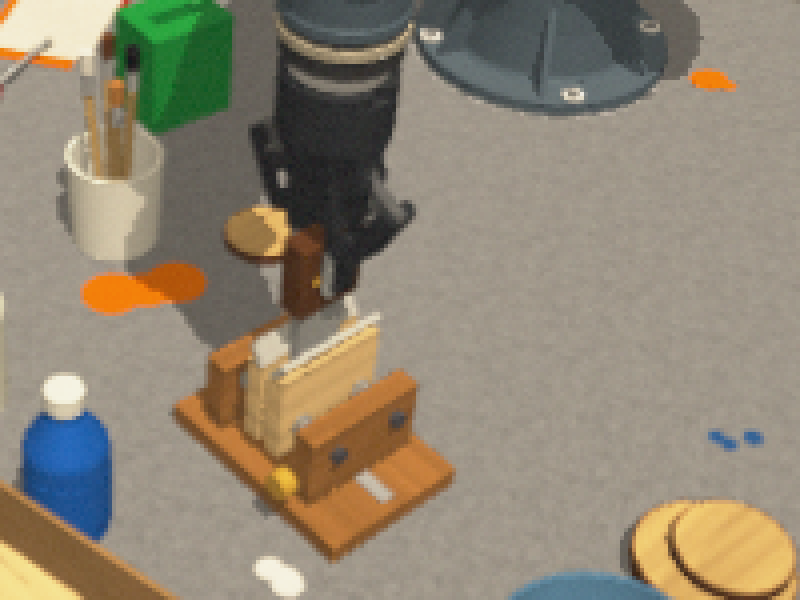

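The blade stands upright between both boards (crop about (320,330)), still gripped and well above the base, and the other things in view look untouched. The two boards' push is balanced (Fy about 0) and the friction is about 5 N, so I'm handing it in.

```bash
python3 -c "
from rig import env
print(env.close_job())"
```

```text
the job is handed in; nothing more can be done
None
```

I handed the job in at about 26 s with the shim still gripped, centred between the two boards, its tip about 48 mm below their upper straight edges and about 5 N of friction. The judge's verdict was not shown.

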